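Index the specimen table by one notch

ROBOT

A 6-joint arm with a two-finger parallel gripper is mounted at the origin on a cart in front of the work surface, level with it; the furniture and walls round the work are solid. World frame = base frame: x ahead of the robot, y to its left, z up, the work surface at z = 0. Lengths are in m, angles in rad, forces in N, time in s.
With the tool pointing down it reaches from about 0.225 to 0.725 m from the base axis. Payload 3.1 kg.
Tool frame: the origin (TCP) lies on the centre line of the jaws, within the pads' length; the fingertips stand ahead of it and the grasp point (between the pads) lies 3 mm ahead of it (ctrl.nose_length is the z of the fingertips in the tool frame, in m); z points along the fingers, y is the direction in which the jaws open and shut (so a half turn about z gives the same grasp; the last joint's range is limited). The gripper opens to 85 mm and grips with 20 to 120 N. Pads are 22 mm wide; open, the fingers measure 114 mm over their backs; the gripper's body (76 mm by 85 mm) begins 54 mm behind the grasp point. The pads swing forward as they close: fully open they stand 13 mm farther back than shut.
Start: joints at [-1.34, 0.048, 0.099, 1.622, 0, 1.443], TCP at [0.184, -0.492, 0.253] pointing down, gripper open.
Joint ranges: [-2.91, 2.91], [-0.99, 1.94], [-1.21, 1.42], [-2.12, 2.29], [-1.49, 1.47], [-3.14, 3.14]. Speed limits (rad/s): [2.79, 2.79, 3.14, 3.14, 3.14, 3.14].

INTERFACE

Orientations are given as a unit quaternion [w, x, y, z].
In Python, from cell import ctrl gives the robot as it stands.
- The arm moves only by the tool play_rows, never from a script. Its argument "increments" is a list of rows, each an object of numbers: "tx", "ty", "tz": the shift along the tool's x, y, z in mm; "rx", "ry", "rz": the turn, a rotation vector about the tool's x, y, z in rad; "grip": the finger opening in mm, from 0 to 85.4. A call has 1 to 12 rows; each row is the pose to reach, as a shift and turn from the pose commanded when the call began, along the tool's axes at that moment; what a row does not reach only later rows make up. A row lasts 1/10 s, in which the tool goes at most 50 mm and 8.59 degrees, less where a joint would pass 70% of its speed; a pose out of reach is approached as far as the arm can. A call with a gripper value outside its range is refused whole. The fingers move at their own pace and stop on an object; the grip force is fixed at half the most. Time passes only in rows, so rows that repeat a pose let the fingers close. It gives the time, the measured TCP pose, the force and the opening at its end, in the units of the state.
- ctrl.get_state(): the state, without advancing time (a new reading comes with each control period).
- ctrl.camera(name): name is "scene" or "side" or "wrist"; returns the picture (400x640x3 uint8, red, green, blue); there is no depth.
- ctrl.get_calibration(name): a dict with "mtx" (3x3 intrinsics, pixels), "rvec" (rotation vector, rad) and "tvec" (3), from world to camera coordinates, as OpenCV has them; the wrist camera has in their place "hand_eye" (4x4, takes a point from camera to tool coordinates, whose origin is the TCP and whose axes are the flange's). Camera axes: x right, y down, z forward; pixel columns grow to the right and rows downward; lengths in m; the calibration is good to about 2 mm. A picture is of the moment at which its call begins: read the wrist's pose just before it. get_calibration takes no time and is no camera call.
- ctrl.hand_in(): hands the job in, once; it reports no verdict.
Trained networks look in the newest picture that a camera, given by its name, has taken for a name from the list of things; names that differ only in an ending like _2 or _b are one class to them, and where a whole thing is asked for, a point or a joint stands for the part that bears it (a point fixed in the world has none). Each returns a list of dicts, best first, with "score" (0 to 1); they miss things now and then, are a little off and sometimes report something else, mostly with a low value. They report only what shows in the picture. A call takes as long as a camera call.
- ctrl.spot_in(camera, label): "centre" ([row, column] as shares, 0 to 1, of the picture: columns of its width, rows of its height, amid what is visible of it).
- ctrl.trace(camera, label): "region" (400x640 bool, what is visible of it) and "centre" ([row, column] as shares, 0 to 1, of the picture: columns of its width, rows of its height, amid what is visible of it).
The state is a dict: "clock": time; "joint_pos": joint angles; "qd": joint speeds; "tau": joint torques, N m; "tool_pos": TCP position; "tcp_rot": TCP orientation; "force": force on the tool from outside, world axes, zero at the start; "moment": the same for the moment, N m; "grip_width": finger opening in m.
Only numpy, scipy, OpenCV 4.12 (cv2) and the standard library are available. Lean on these libraries where they do the work, as an engineer would, in place of code of your own. Each camera call takes 0.05 s, during which the arm holds its last target.

TASK

Press the blue spring-loaded indexing plunger down with the closed fingertips and, keeping it pressed, push the table round by one station, from where it is to the green flag and never to the red one. Then let go so that the plunger springs fully up into the notch there and locks the table. Only press and push: the specimens stay in their seats on the table, nothing is lifted, and the things lying around are left where they are.

Things in the scene. Friction and masses are not known exactly. Their poses are not given: they have to be found in the camera images.
- divider: The fixed indexing fixture: a grey round base (diameter 300 mm, 14 mm high, with black station ticks every 45 degrees) that carries a steel index plate (diameter 160 mm, 31 to 36 mm above the worktop, 8 rim notches 11 mm wide, one every 45 degrees). Origin: on the turning axis at worktop height; z up. Its x axis points to the station at which the table starts.
- turntable (a joint): Angle in rad of the aluminium table (diameter 140 mm, top 49 mm above the worktop, two loose round specimens in pin seats on it and others empty) about the vertical axis through the fixture's origin, seen from above counter-clockwise positive; 0 at the start, where it is locked. A radial arm on it carries the plunger. The next stations are at +0.785 and -0.785. It turns with light friction (about 0.1 N m) and stays where it is left.
- plunger (a joint): How far the blue plunger is pressed, in m: 0 up (locked when in a notch), 0.011 at its stop. Its lock pin is clear of the notches when pressed 0.006 or more (it begins to slip out from about 0.004); released between notches it stays down at about 0.005, and over a notch it springs up (the pin has about 1.5 degrees of play to either side and, let go up to about 2 degrees off the middle, still finds the notch).
- button (a point): Middle of the top face of the blue round plunger button (diameter 42 mm), 100 mm from the turning axis and 62 mm above the worktop when up; it is pressed straight down against a spring (about 4.5 N at first, 9.5 N at the stop). It sits flush inside a dark steel collar of the table's arm (bore 44 mm, outside 56 mm, rim also 62 mm above the worktop), so pressed-in fingertips stand in the bore and can push the collar, and the table with it, sideways.
- pointer (a point): Tip of the white pointer on the outside of the collar, 135 mm from the turning axis and 42 mm above the worktop; at a station it points at the flag or tick of that station.
- green_flag_top (a point): Top of the green flag, a fixed 18 mm wide, 22 mm high peg on the base's rim, 142.5 mm from the turning axis: it marks the station to go to, 45 degrees to one side of the start (either side).
- red_flag_top (a point): Top of the red flag, same shape, 45 degrees to the other side: the station not to go to.
- mount_1: A black round specimen mount, diameter 30 mm, 18 mm high, loose in a seat of three brass pins on the table; origin at the centre of its underside.
- seat_1 (a point): Middle of the seat of mount_1, on the table.
- mount_3: A cream round specimen mount, diameter 30 mm, 14 mm high, in its seat; origin at the centre of its underside.
- seat_3 (a point): Middle of the seat of mount_3, on the table.
- vial_blue: Bystander: cream vial with a blue cap, diameter 23 mm, 48 mm high; origin at the centre of its underside.
- grease_tin: Bystander: round white tin, diameter 53 mm, 26 mm high; origin at the centre of its underside.
- side_cutters: Bystander: side cutters with red handles, 61 x 130 x 14 mm, fixed to the worktop; origin at the centre of the underside.
- tweezers: Bystander: steel tweezers, 13 x 120 x 10 mm, fixed to the worktop; origin at the centre of the underside.

How it is judged:
By the outcome, as a careful person would: the job done as asked, in the order asked, and still so for the second after the job is handed in, with the robot touching nothing.
It also fails if it takes over 32 s, if anything falls off the work surface, if the arm or the gripper's body presses on something with over 40 N, if the wrist force passes 120 N, or if a joint passes its speed limit or range.

## Working session

There is one attempt and no reset: what is moved stays moved. The work goes in short steps, Python scripts to look and compute and a tool call to move; the robot and the scene stay as the last step left them, time stands still between calls to the robot, and variables do not carry over. Pictures are saved under pics/ and viewed, and the job is handed in when it is done.

Besides the shell and the picture viewer there is one more tool, called after "Emit:" as name(argument=value, ...) on one line, values as JSON. play_rows: Moves the arm, as the interface text tells. Its arguments: {"type":"object","properties":{"increments":{"type":"array"}},"required":["increments"]}

```bash
mkdir -p pics; ls
python3 - <<'E'
from cell import ctrl
import cv2
s=ctrl.get_state()
print({k:s[k] for k in ("clock","tool_pos","tcp_rot","grip_width","force")}, ctrl.nose_length)
for n in("scene","side"):
    cv2.imwrite(f"pics/{n}0.png",ctrl.camera(n)[:,:,::-1])
    c=ctrl.get_calibration(n);print(n,c)
    for l in("button","pointer","green_flag_top","red_flag_top"):
        print(l,[(round(d["score"],2),[round(d["centre"][0]*400,1),round(d["centre"][1]*640,1)]) for d in ctrl.spot_in(n,l)[:2]])
print(ctrl.get_calibration("wrist"))
E
```

```text
pics
{'clock': 0.0, 'tool_pos': array([ 0.18418874, -0.4910242 ,  0.2521013 ]), 'tcp_rot': array([-1.18402890e-03,  9.83956083e-01,  1.78406895e-01, -6.89594876e-05]), 'grip_width': 0.08518209971710589, 'force': array([ 0.73528103, -0.73356107,  0.0451608 ])} 0.022
scene {'mtx': array([[434.74869089,   0.        , 325.56391409],
       [  0.        , 434.74869089, 194.57735907],
       [  0.        ,   0.        ,   1.        ]]), 'rvec': array([ 1.16252092, -2.07022135,  1.18122341]), 'tvec': array([0.36269626, 0.28259083, 1.01373249])}
button [(0.48, [191.2, 313.8])]
pointer [(0.83, [196.6, 340.4])]
green_flag_top []
red_flag_top []
side {'mtx': array([[470.25639416,   0.        , 314.22868002],
       [  0.        , 470.25639416, 197.92982611],
       [  0.        ,   0.        ,   1.        ]]), 'rvec': array([ 2.13319285, -0.00373688, -0.0299742 ]), 'tvec': array([-0.53374233,  0.10402984,  1.25330341])}
button [(0.54, [209.8, 318.7]), (0.47, [216.5, 367.2])]
pointer [(0.62, [212.0, 319.7])]
green_flag_top [(0.4, [215.6, 368.1]), (0.32, [211.8, 322.1])]
red_flag_top []
{'mtx': array([[327.79845489,   0.        , 314.40315163],
       [  0.        , 327.79845489, 196.50641977],
       [  0.        ,   0.        ,   1.        ]]), 'hand_eye': array([[ 8.82250327e-04, -9.66108194e-01, -2.58135971e-01,
         6.35450919e-02],
       [ 9.99999560e-01,  7.69771022e-04,  5.36801774e-04,
        -7.33885287e-04],
       [-3.19903002e-04, -2.58136331e-01,  9.66108447e-01,
        -1.21224999e-01],
       [ 0.00000000e+00,  0.00000000e+00,  0.00000000e+00,
         1.00000000e+00]])}
```

View pics/scene0.png

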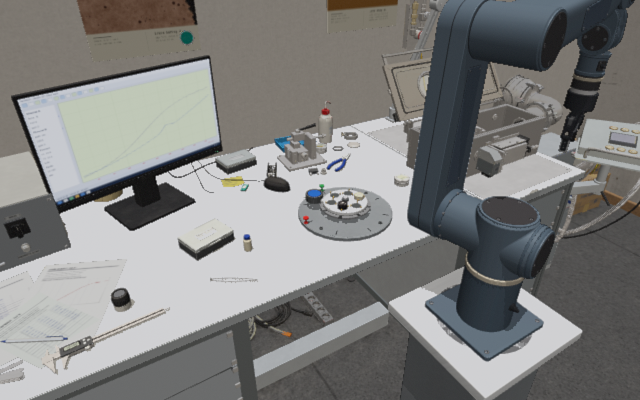

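View pics/side0.png

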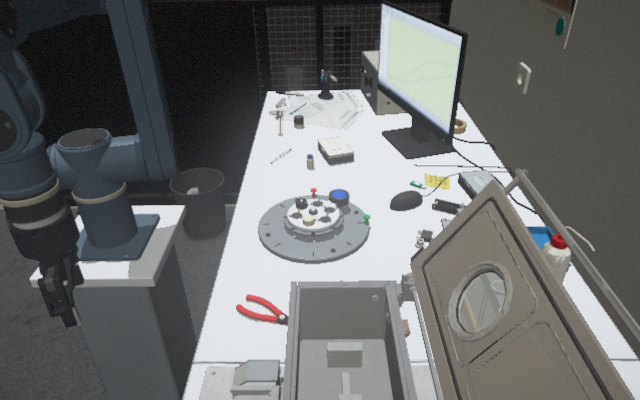

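The side view shows the blue button near (col 340, row 196), the green flag near (367, 217) and the red flag near (313, 191). In the scene view the button is near (314, 196), red near (306, 219) and green near (322, 186). Next I segment these by colour and compute positions.

```bash
cat > h.py <<'E'
import cv2,numpy as np
from cell import ctrl
def P(n):
    c=ctrl.get_calibration(n);R=cv2.Rodrigues(c["rvec"])[0];return c["mtx"],R,c["tvec"]
def atz(n,u,v,z):
    K,R,t=P(n);o=-R.T@t;d=R.T@np.linalg.inv(K)@np.array([u,v,1.]);return o+d*(z-o[2])/d[2]
def proj(n,p):
    K,R,t=P(n);q=K@(R@np.asarray(p)+t);return q[:2]/q[2]
def blobs(img,box):
    x0,y0,x1,y1=box
    h=cv2.cvtColor(img,cv2.COLOR_RGB2HSV)[y0:y1,x0:x1]
    out={}
    for k,(a,b) in dict(blue=(100,130),green=(50,90),red=(170,180)).items():
        m=cv2.inRange(h,(a,130,50),(b,255,255))
        if k=="red": m|=cv2.inRange(h,(0,150,50),(8,255,255))
        n,l,s,c=cv2.connectedComponentsWithStats(m)
        out[k]=[(int(s[i,4]),(c[i]+[x0,y0]).round(1).tolist(),(s[i,:4]+[x0,y0,0,0]).tolist()) for i in range(1,n) if s[i,4]>5]
    return out
E
python3 - <<'E'
from h import *
for n,box,hb in(("scene",(290,170,400,240),None),("side",(250,170,385,265),None)):
    img=cv2.imread(f"pics/{n}0.png")[:,:,::-1].copy()
    b=blobs(img,box);print(n,b)
    for k,z in dict(blue=.060,green=.025,red=.025).items():
        for a,c,_ in b[k]: print(k,a,atz(n,*c,z).round(4))
    x0,y0,x1,y1=box
    cv2.imwrite(f"pics/{n}0c.png",cv2.resize(img[y0:y1,x0:x1,::-1],None,fx=5.5,fy=5.5,interpolation=2))
    for l in("divider","turntable","plunger"):
        for d in ctrl.trace(n,l)[:1]:
            ys,xs=np.where(d["region"]);print(l,d["score"],xs.min(),xs.max(),ys.min(),ys.max(),xs.mean(),ys.mean())
E
```

```text
scene {'blue': [(75, [314.0, 193.0], [308, 190, 13, 7])], 'green': [(6, [321.0, 185.5], [320, 185, 3, 2])], 'red': [(16, [305.2, 217.4], [303, 216, 5, 4]), (8, [305.5, 222.0], [304, 221, 4, 3])]}
blue 75 [0.6036 0.0998 0.06  ]
green 6 [0.6871 0.0242 0.025 ]
red 16 [0.5422 0.1668 0.025 ]
red 8 [0.52   0.1781 0.025 ]
divider 0.6 298 391 187 241 344.112833545108 213.93240152477765
turntable 0.75 305 367 189 214 336.613707165109 200.54828660436138
side {'blue': [(83, [338.4, 194.0], [332, 191, 14, 7])], 'green': [], 'red': []}
blue 83 [0.601  0.1038 0.06  ]
divider 0.6 258 369 189 263 313.9351663272233 228.2337067209776
turntable 0.56 287 348 188 231 319.1892744479495 211.45236593059937
```

View pics/scene0c.png

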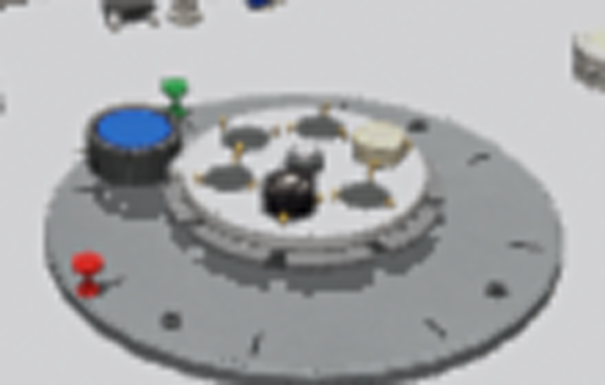

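View pics/side0c.png

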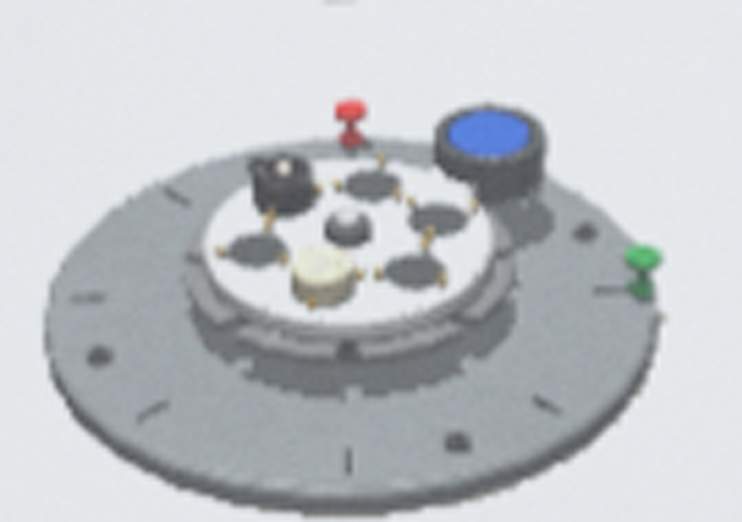

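```bash
cat > fit.py <<'E'
from h import *
from scipy.optimize import least_squares
obs=[("scene","b",(314,193)),("side","b",(338.4,194)),("scene","g",(321.3,185.8)),("scene","r",(305.5,217.2)),("side","g",(366.3,216.3)),("side","r",(313.2,189.8))]
def pts(p,s):
    cx,cy,th=p
    f=lambda r,a,z:np.array([cx+r*np.cos(a),cy+r*np.sin(a),z])
    return dict(b=f(.1,th,.062),g=f(.1425,th+s*np.pi/4,.033),r=f(.1425,th-s*np.pi/4,.033))
for s in(1,-1):
    r=least_squares(lambda p:np.concatenate([proj(n,pts(p,s)[k])-o for n,k,o in obs]),[.52,.04,.7])
    print(s,r.x,r.cost,r.fun.round(1)); 
    print({k:v.round(3) for k,v in pts(r.x,s).items()})
E
python3 fit.py
python3 - <<'E'
from h import *
from cell import ctrl
for l in("vial_blue","grease_tin","side_cutters","tweezers"):
  for n in("scene","side"):
    for d in ctrl.spot_in(n,l)[:1]:
        v,u=d["centre"];print(l,n,d["score"],atz(n,u*640,v*400,.015).round(3))
E
```

```text
1 [ 0.67196914  0.1732043  -2.35036764] 0.4211066102368871 [-0.3 -0.1  0.3 -0.3  0.2 -0.1  0.1  0.5  0.1  0.4 -0.2  0.1]
{'b': array([0.602, 0.102, 0.062]), 'g': array([0.673, 0.031, 0.033]), 'r': array([0.529, 0.172, 0.033])}
-1 [0.53067965 0.03022198 0.79144097] 0.23418750539811659 [-0.  -0.1  0.  -0.2  0.  -0.1 -0.1  0.5  0.2  0.4 -0.1 -0. ]
{'b': array([0.601, 0.101, 0.062]), 'g': array([0.673, 0.031, 0.033]), 'r': array([0.53 , 0.173, 0.033])}
vial_blue scene 0.49 [0.532 0.367 0.015]
vial_blue side 0.65 [0.553 0.102 0.015]
grease_tin scene 0.47 [ 0.597 -0.241  0.015]
side_cutters side 0.76 [ 0.433 -0.298  0.015]
tweezers scene 0.52 [0.427 0.504 0.015]
```

The base-centred fit is consistent: residuals are under 0.5 px, with the axis at (0.531, 0.030) and the button at (0.601, 0.101). Green lies clockwise. I'll go above the button with the gripper closed, then refine with the wrist camera.

Emit:
play_rows(increments=[{"tx":25,"ty":-17,"tz":0,"rz":-0.08,"grip":0},{"tx":598,"ty":-408,"tz":20,"rz":-2.0,"grip":0},{"tx":598,"ty":-408,"tz":20,"rz":-2.0,"grip":0},{"tx":598,"ty":-408,"tz":20,"rz":-2.0,"grip":0},{"tx":598,"ty":-408,"tz":20,"rz":-2.0,"grip":0},{"tx":598,"ty":-408,"tz":20,"rz":-2.0,"grip":0},{"tx":598,"ty":-408,"tz":20,"rz":-2.0,"grip":0},{"tx":598,"ty":-408,"tz":20,"rz":-2.0,"grip":0},{"tx":598,"ty":-408,"tz":20,"rz":-2.0,"grip":0},{"tx":598,"ty":-408,"tz":20,"rz":-2.0,"grip":0},{"tx":598,"ty":-408,"tz":20,"rz":-2.0,"grip":0},{"tx":598,"ty":-408,"tz":20,"rz":-2.0,"grip":0}])

```text
invalid input at $.increments[0]: expected keys tx, ty, tz, rx, ry, rz, grip
```

```bash
cat >> h.py <<'E'
from scipy.spatial.transform import Rotation as Ro
def pose():
    s=ctrl.get_state();w,x,y,z=s["tcp_rot"];return s["tool_pos"],Ro.from_quat([x,y,z,w]).as_matrix(),s
def goal(pos,yaw):
    """tool shift mm and rotvec from measured pose to pos, pointing down, tool x at yaw"""
    p,R,s=pose();c,sn=np.cos(yaw),np.sin(yaw)
    G=np.array([[c,sn,0],[sn,-c,0],[0,0,-1.]])
    print("p",p.round(4),"x",R[:,0].round(3),"z",R[:,2].round(4),"F",s["force"].round(2),"t",s["clock"],"g",s["grip_width"])
    print("shift",(R.T@(np.asarray(pos)-p)*1000).round(1),"rot",Ro.from_matrix(R.T@G).as_rotvec().round(3))
E
python3 -c "
from h import *
goal((.601,.101,.2),2.36)"
```

```text
p [ 0.1843 -0.4915  0.2533] x [ 0.936  0.351 -0.   ] z [-0.e+00  1.e-04 -1.e+00] F [ 0.07  0.44 -0.06] t 1.2 g 0.08550184089739819
shift [ 598.2 -408.5   53.3] rot [-0.    -0.    -2.001]
```

Emit:
play_rows(increments=[{"tx":25,"ty":-17,"tz":0,"rx":0,"ry":0,"rz":-0.08,"grip":0},{"tx":598,"ty":-408,"tz":20,"rx":0,"ry":0,"rz":-2.0,"grip":0},{"tx":598,"ty":-408,"tz":20,"rx":0,"ry":0,"rz":-2.0,"grip":0},{"tx":598,"ty":-408,"tz":20,"rx":0,"ry":0,"rz":-2.0,"grip":0},{"tx":598,"ty":-408,"tz":20,"rx":0,"ry":0,"rz":-2.0,"grip":0},{"tx":598,"ty":-408,"tz":20,"rx":0,"ry":0,"rz":-2.0,"grip":0},{"tx":598,"ty":-408,"tz":20,"rx":0,"ry":0,"rz":-2.0,"grip":0},{"tx":598,"ty":-408,"tz":20,"rx":0,"ry":0,"rz":-2.0,"grip":0},{"tx":598,"ty":-408,"tz":20,"rx":0,"ry":0,"rz":-2.0,"grip":0},{"tx":598,"ty":-408,"tz":20,"rx":0,"ry":0,"rz":-2.0,"grip":0},{"tx":598,"ty":-408,"tz":20,"rx":0,"ry":0,"rz":-2.0,"grip":0},{"tx":598,"ty":-408,"tz":20,"rx":0,"ry":0,"rz":-2.0,"grip":0}])

```text
clock: 2.4
tool_pos: [0.5191, -0.0153, 0.2376]
tcp_rot: [0.0, 0.5, 0.866, 0.0]
force: [0.6, -0.9, 1.0]
grip_width: -0.0
```

```bash
python3 -c "
from h import *
goal((.601,.101,.2),2.36);print(ctrl.get_state()['joint_pos'].round(2))"
```

```text
p [ 0.5191 -0.0153  0.2376] x [-0.501  0.866 -0.001] z [ 9.e-04 -4.e-04 -1.e+00] F [ 0.55 -0.9   0.99] t 2.4 g -4.2448102246542393e-05
shift [ 59.7 129.1  37.7] rot [ 0.     0.001 -0.265]
[-0.16  0.03  0.05  1.59 -0.    0.89]
```

Emit:
play_rows(increments=[{"tx":60,"ty":129,"tz":38,"rx":0,"ry":0,"rz":-0.265,"grip":0},{"tx":60,"ty":129,"tz":38,"rx":0,"ry":0,"rz":-0.265,"grip":0},{"tx":60,"ty":129,"tz":38,"rx":0,"ry":0,"rz":-0.265,"grip":0},{"tx":60,"ty":129,"tz":38,"rx":0,"ry":0,"rz":-0.265,"grip":0},{"tx":60,"ty":129,"tz":38,"rx":0,"ry":0,"rz":-0.265,"grip":0},{"tx":60,"ty":129,"tz":38,"rx":0,"ry":0,"rz":-0.265,"grip":0}])

```text
clock: 3.0
tool_pos: [0.6004, 0.098, 0.2001]
tcp_rot: [0.0, 0.384, 0.923, -0.0]
force: [0.2, 0.0, -0.6]
grip_width: 0.0003
```

Run:
```python
from h import *
goal((.601,.101,.2),2.36)
p,R,s=pose()
img=ctrl.camera("wrist");cv2.imwrite("pics/w1.png",img[:,:,::-1])
np.savez("w1.npz",p=p,R=R)
c=ctrl.get_calibration("wrist");K=c["mtx"];H=c["hand_eye"]
def w(u,v,z):
    d=R@H[:3,:3]@np.linalg.inv(K)@[u,v,1];o=p+R@H[:3,3];return (o+d*(z-o[2])/d[2]).round(4)
b=blobs(img,(0,0,640,400))
for k,z in dict(blue=.062,green=.035,red=.035).items():
    for q in b[k]: print(k,q,w(*q[1],z))
```

```text
p [0.6004 0.098  0.2001] x [-0.705  0.709 -0.001] z [ 4.e-04 -5.e-04 -1.e+00] F [ 0.23  0.02 -0.63] t 3.0 g 0.00031753552403144923
shift [1.7 2.6 0.1] rot [-0.     0.001 -0.007]
blue (2064, [319.6, 185.0], [294, 160, 52, 51]) [0.5978 0.1049 0.062 ]
green (346, [581.7, 237.6], [573, 222, 22, 36]) [0.8121 0.2382 0.035 ]
red (360, [319.1, 57.3], [310, 46, 20, 23]) [0.5269 0.1756 0.035 ]
```

View pics/w1.png

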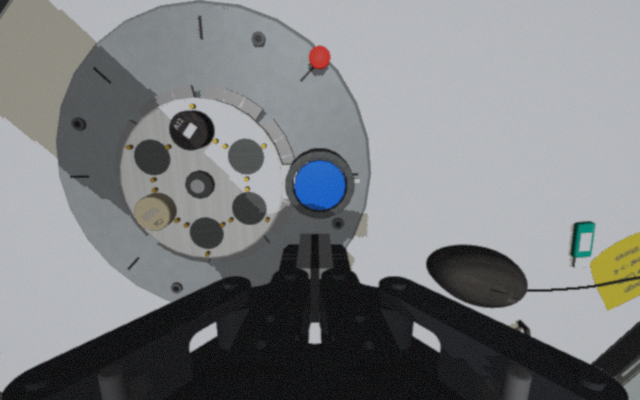

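The wrist view shows the button at (320, 185), the red flag at (319, 57), the pointer stub at (357, 181) and the closed fingertips around (315, 235–268). The wrist estimate is about 4 mm off the fixed cameras along tool x, so I check it against the visible fingertip.

Run:
```python
from h import *
c=ctrl.get_calibration("wrist");K=c["mtx"];H=np.linalg.inv(c["hand_eye"])
for q in [(x,y,.022) for x in(.011,0,-.011) for y in(-.0145,0,.0145)]:
    a=K@(H[:3,:3]@q+H[:3,3]);print(q,(a[:2]/a[2]).round(1))
img=cv2.imread("pics/w1.png")[140:290,250:390]
cv2.imwrite("pics/w1c.png",cv2.resize(cv2.convertScaleAbs(img,alpha=1.6,beta=20),None,fx=5,fy=4,interpolation=2)[:600])
```

```text
(0.011, -0.0145, 0.022) [285.8 232.2]
(0.011, 0, 0.022) [316.9 232.2]
(0.011, 0.0145, 0.022) [348.  232.2]
(0, -0.0145, 0.022) [286.3 253.9]
(0, 0, 0.022) [316.8 253.9]
(0, 0.0145, 0.022) [347.4 254. ]
(-0.011, -0.0145, 0.022) [286.8 274.9]
(-0.011, 0, 0.022) [316.8 274.9]
(-0.011, 0.0145, 0.022) [346.8 274.9]
```

View pics/w1c.png

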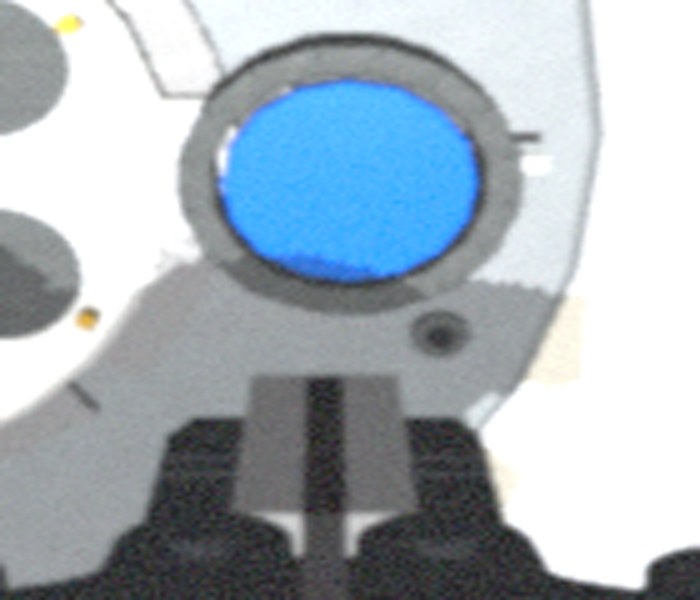

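Emit:
play_rows(increments=[{"tx":4,"ty":2.5,"tz":45,"rx":0,"ry":0,"rz":0,"grip":0},{"tx":4,"ty":2.5,"tz":100,"rx":0,"ry":0,"rz":0,"grip":0},{"tx":4,"ty":2.5,"tz":100,"rx":0,"ry":0,"rz":0,"grip":0},{"tx":4,"ty":2.5,"tz":100,"rx":0,"ry":0,"rz":0,"grip":0}])

```text
clock: 3.45
tool_pos: [0.5976, 0.1022, 0.0985]
tcp_rot: [-0.002, 0.385, 0.923, -0.001]
force: [0.2, 0.0, 1.4]
grip_width: 0.0004
```

Run:
```python
from h import *
goal((.601,.101,.1),2.36)
p,R,s=pose()
img=ctrl.camera("wrist");cv2.imwrite("pics/w2.png",cv2.convertScaleAbs(img[:,:,::-1],alpha=1.5,beta=15))
for n in("scene","side"):
    i=ctrl.camera(n)[165:235,280:390,::-1]; cv2.imwrite(f"pics/{n}2.png",cv2.resize(i,None,fx=6,fy=6,interpolation=2))
c=ctrl.get_calibration("wrist");K=c["mtx"];H=np.linalg.inv(c["hand_eye"])
# predicted collar ring extents if button at tool offset 0
z=p[2]-.062
for q in [(.028,0,z),(-.028,0,z),(0,.028,z),(0,-.028,z),(.022,0,z),(0,0,z)]:
    a=K@(H[:3,:3]@q+H[:3,3]);print(np.round(q,3),(a[:2]/a[2]).round(1))
print(p)
```

```text
p [0.5976 0.1022 0.0985] x [-0.704  0.71   0.003] z [-4.e-03 -3.e-04 -1.e+00] F [0.21 0.03 1.37] t 3.45 g 0.00037701287519370367
shift [-3.2  1.6 -1.5] rot [-0.003 -0.003 -0.008]
[0.028 0.    0.037] [316.8 189.3]
[-0.028  0.     0.037] [316.5 290.2]
[0.    0.028 0.037] [370.7 241.9]
[ 0.    -0.028  0.037] [262.5 241.9]
[0.022 0.    0.037] [316.8 201. ]
[0.    0.    0.037] [316.6 241.9]
[0.59761308 0.10216217 0.09854654]
```

View pics/w2.png

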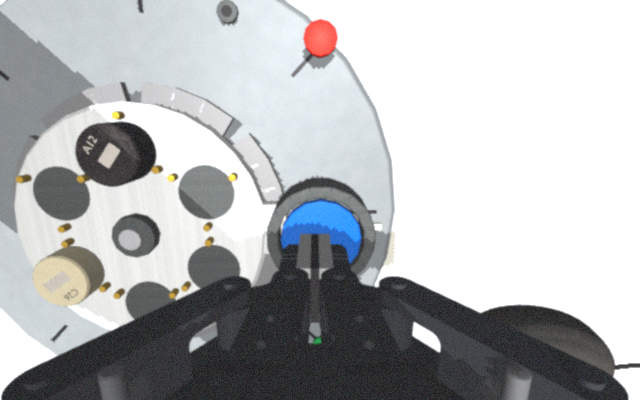

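View pics/scene2.png

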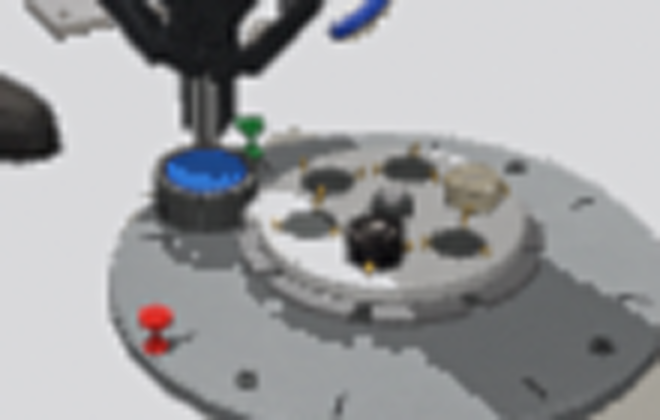

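View pics/side2.png

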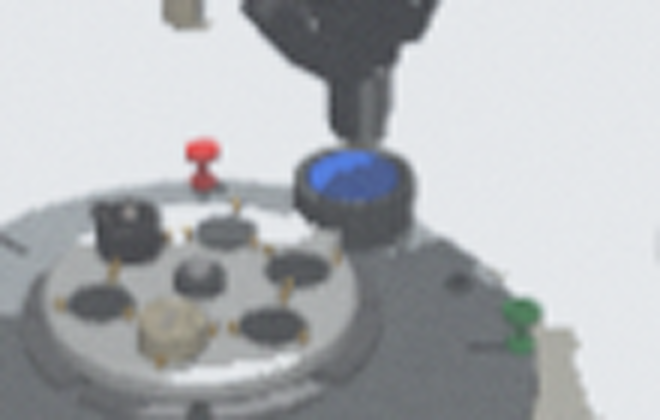

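The fingertips hover about 15 mm above the button. The collar is centred about 2.5 mm to the +y side (col 321 against 315.5 for the tips), and the x offset is within about 2–3 mm. I centre in y, then press in stages while watching the force.

Emit:
play_rows(increments=[{"tx":-0.5,"ty":2.3,"tz":4,"rx":0,"ry":0,"rz":0,"grip":0},{"tx":-0.5,"ty":2.3,"tz":10,"rx":0,"ry":0,"rz":0,"grip":0},{"tx":-0.5,"ty":2.3,"tz":15,"rx":0,"ry":0,"rz":0,"grip":0},{"tx":-0.5,"ty":2.3,"tz":20,"rx":0,"ry":0,"rz":0,"grip":0},{"tx":-0.5,"ty":2.3,"tz":22,"rx":0,"ry":0,"rz":0,"grip":0},{"tx":-0.5,"ty":2.3,"tz":22,"rx":0,"ry":0,"rz":0,"grip":0},{"tx":-0.5,"ty":2.3,"tz":22,"rx":0,"ry":0,"rz":0,"grip":0}])

```text
clock: 4.3
tool_pos: [0.6022, 0.1047, 0.0788]
tcp_rot: [0.001, 0.384, 0.923, 0.0]
force: [-0.6, 0.5, 6.2]
grip_width: -0.0001
```

Run:
```python
from h import *
goal((.601,.101,.075),2.36)
p,R,s=pose()
print(s["moment"].round(2))
img=ctrl.camera("wrist");cv2.imwrite("pics/w3.png",cv2.convertScaleAbs(img[:,:,::-1],alpha=1.5,beta=15))
goal((.601,.101,.075),2.36)
```

```text
p [0.6022 0.1047 0.0788] x [-0.706  0.709 -0.001] z [ 2.1e-03  2.0e-04 -1.0e+00] F [-0.62  0.46  6.23] t 4.3 g -6.257707709155064e-05
shift [-1.8 -3.5  3.8] rot [ 0.002  0.001 -0.006]
[0.07 0.16 0.01]
p [0.6022 0.1048 0.0789] x [-0.705  0.709 -0.001] z [ 2.e-03  2.e-04 -1.e+00] F [-1.87  0.24  6.2 ] t 4.35 g 0.0001796117572354376
shift [-1.8 -3.5  3.9] rot [ 0.002  0.001 -0.006]
```

View pics/w3.png

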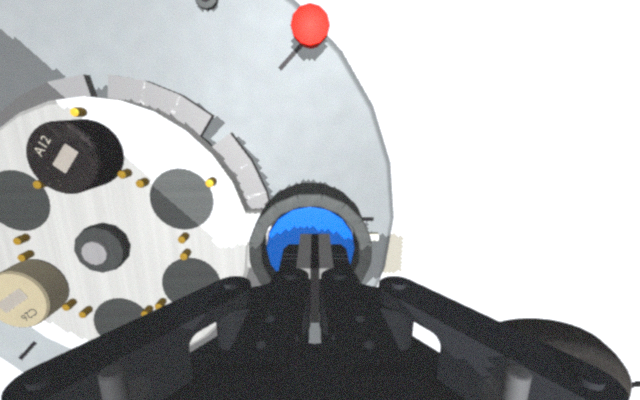

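Pressed about 4–5 mm at 6.2 N. Comparing finger front (row 234) with button edge (row 207), the button centre sits about 3.5 mm ahead in tool x and about −1.8 mm in y, so the wrist estimate was right. There's enough bore clearance. Next I press to about 9 mm and compute the arc waypoints.

Emit:
play_rows(increments=[{"tx":0,"ty":-1.5,"tz":2,"rx":0,"ry":0,"rz":0,"grip":0},{"tx":0,"ty":-1.5,"tz":4,"rx":0,"ry":0,"rz":0,"grip":0},{"tx":0,"ty":-1.5,"tz":4.5,"rx":0,"ry":0,"rz":0,"grip":0},{"tx":0,"ty":-1.5,"tz":4.5,"rx":0,"ry":0,"rz":0,"grip":0}])

```text
clock: 4.75
tool_pos: [0.6022, 0.1045, 0.0753]
tcp_rot: [0.002, 0.384, 0.924, 0.002]
force: [0.7, 1.9, 8.1]
grip_width: 0.0
```

Run:
```python
from h import *
p,R,s=pose();goal((.601,.101,.074),2.36)
A=np.array([.528,.034])
for d in range(5,46,5):
    a=-np.radians(d);c,sn=np.cos(a),np.sin(a)
    q=A+np.array([[c,-sn],[sn,c]])@(p[:2]-A)
    t=R.T@np.array([*(q-p[:2]),0])*1000
    print(d,t.round(1),round(-a,3),q.round(4))
```

```text
p [0.6022 0.1045 0.0753] x [-0.706  0.708 -0.002] z [ 0.0049  0.0019 -1.    ] F [0.69 1.94 8.13] t 4.75 g 3.610063214026205e-05
shift [-1.6 -3.3  1.3] rot [ 0.005  0.002 -0.006]
5 [-8.9 -0.6  0. ] 0.087 [0.6081 0.0977]
10 [-17.7  -2.    0. ] 0.175 [0.6134 0.0905]
15 [-26.4  -4.1   0. ] 0.262 [0.618  0.0829]
20 [-34.9  -7.    0. ] 0.349 [0.6219 0.0748]
25 [-43.  -10.6   0. ] 0.436 [0.6251 0.0665]
30 [-50.8 -14.9   0. ] 0.524 [0.6275 0.0579]
35 [-58.3 -19.9   0. ] 0.611 [0.6292 0.0492]
40 [-65.2 -25.5   0. ] 0.698 [0.6302 0.0403]
45 [-71.6 -31.7  -0. ] 0.785 [0.6303 0.0313]
```

Emit:
play_rows(increments=[{"tx":-4.5,"ty":0,"tz":1,"rx":0,"ry":0,"rz":0.044,"grip":0},{"tx":-9,"ty":-0.5,"tz":1,"rx":0,"ry":0,"rz":0.087,"grip":0},{"tx":-17.7,"ty":-2,"tz":1,"rx":0,"ry":0,"rz":0.175,"grip":0},{"tx":-26.4,"ty":-4.1,"tz":1,"rx":0,"ry":0,"rz":0.262,"grip":0},{"tx":-34.9,"ty":-7,"tz":1,"rx":0,"ry":0,"rz":0.349,"grip":0},{"tx":-43,"ty":-10.6,"tz":1,"rx":0,"ry":0,"rz":0.436,"grip":0},{"tx":-50.8,"ty":-14.9,"tz":1,"rx":0,"ry":0,"rz":0.524,"grip":0},{"tx":-58.3,"ty":-19.9,"tz":1,"rx":0,"ry":0,"rz":0.611,"grip":0},{"tx":-58.3,"ty":-19.9,"tz":1,"rx":0,"ry":0,"rz":0.611,"grip":0}])

```text
clock: 5.65
tool_pos: [0.6301, 0.0472, 0.0748]
tcp_rot: [0.003, 0.645, 0.764, 0.002]
force: [1.0, -0.5, 8.7]
grip_width: 0.0001
```

Run:
```python
from h import *
goal((.6303,.0313,.0743),1.575)
for n in("wrist","side","scene"):
    img=ctrl.camera(n)
    if n=="wrist": cv2.imwrite("pics/w4.png",cv2.convertScaleAbs(img[:,:,::-1],alpha=1.5,beta=15))
    else:cv2.imwrite(f"pics/{n}4.png",cv2.resize(img[165:265,255:390,::-1],None,fx=5.5,fy=5.5,interpolation=2))
```

```text
p [0.6301 0.0472 0.0748] x [-0.169  0.986 -0.002] z [ 6.4e-03 -5.0e-04 -1.0e+00] F [ 1.04 -0.51  8.68] t 5.65 g 5.136520606609519e-05
shift [-15.8  -2.5   0.5] rot [0.006 0.001 0.165]
```

View pics/w4.png

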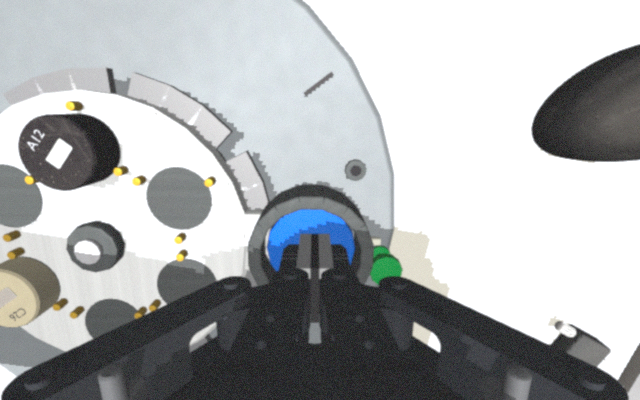

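View pics/side4.png

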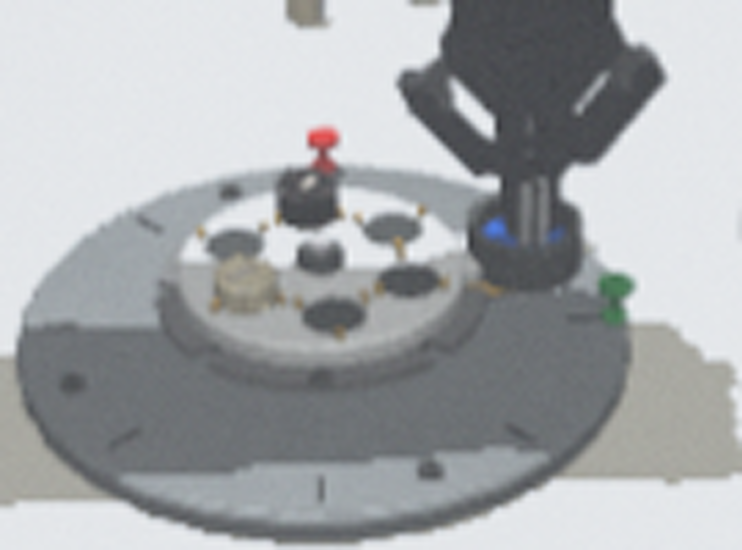

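The table came along with the fingers: collar and specimens keep their place in the wrist image while the base has turned by about 35°. The press is 8.7 N. Green sits ahead at the right, red behind. I do the remaining 10°.

Emit:
play_rows(increments=[{"tx":-4.5,"ty":-0.1,"tz":0,"rx":0,"ry":0,"rz":0.044,"grip":0},{"tx":-8.9,"ty":-0.6,"tz":0,"rx":0,"ry":0,"rz":0.087,"grip":0},{"tx":-13.3,"ty":-1.2,"tz":0,"rx":0,"ry":0,"rz":0.131,"grip":0},{"tx":-17.7,"ty":-2,"tz":0,"rx":0,"ry":0,"rz":0.175,"grip":0},{"tx":-17.7,"ty":-2,"tz":0,"rx":0,"ry":0,"rz":0.175,"grip":0},{"tx":-17.7,"ty":-2,"tz":0,"rx":0,"ry":0,"rz":0.175,"grip":0}])

```text
clock: 6.4
tool_pos: [0.631, 0.0299, 0.0749]
tcp_rot: [0.003, 0.708, 0.706, 0.002]
force: [0.8, -1.0, 7.8]
grip_width: -0.0
```

Run:
```python
from h import *
goal((.6303,.0313,.0743),1.575)
for n in("wrist","side","scene"):
    img=ctrl.camera(n)
    if n=="wrist": cv2.imwrite("pics/w5.png",cv2.convertScaleAbs(img[:,:,::-1],alpha=1.5,beta=15))
    else:cv2.imwrite(f"pics/{n}5.png",cv2.resize(img[165:265,255:390,::-1],None,fx=5.5,fy=5.5,interpolation=2))
```

```text
p [0.631  0.0299 0.0749] x [ 0.003  1.    -0.001] z [ 6.5e-03 -9.0e-04 -1.0e+00] F [ 0.76 -0.98  7.81] t 6.4 g -4.586343716345806e-06
shift [ 1.4 -0.7  0.6] rot [ 0.006  0.001 -0.008]
```

View pics/w5.png

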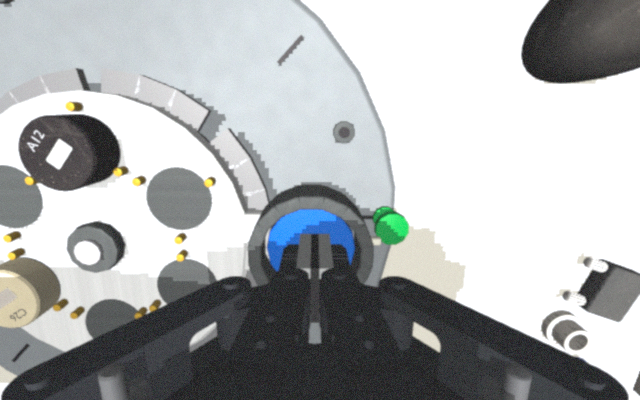

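View pics/side5.png

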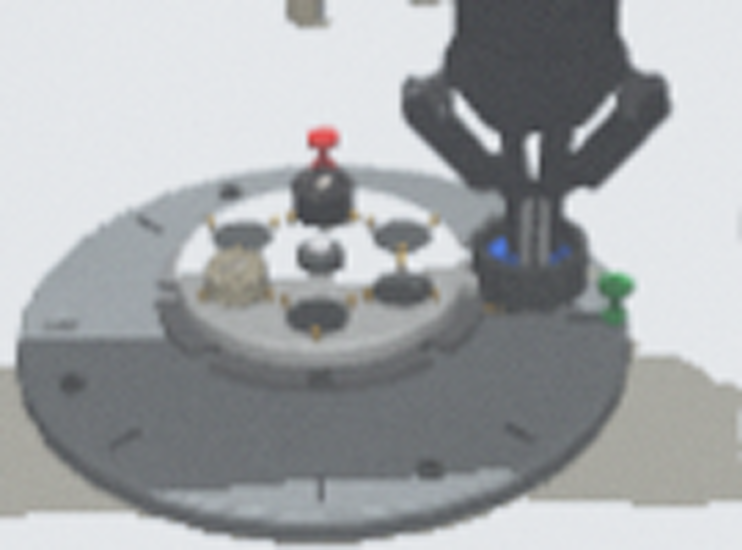

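View pics/scene5.png

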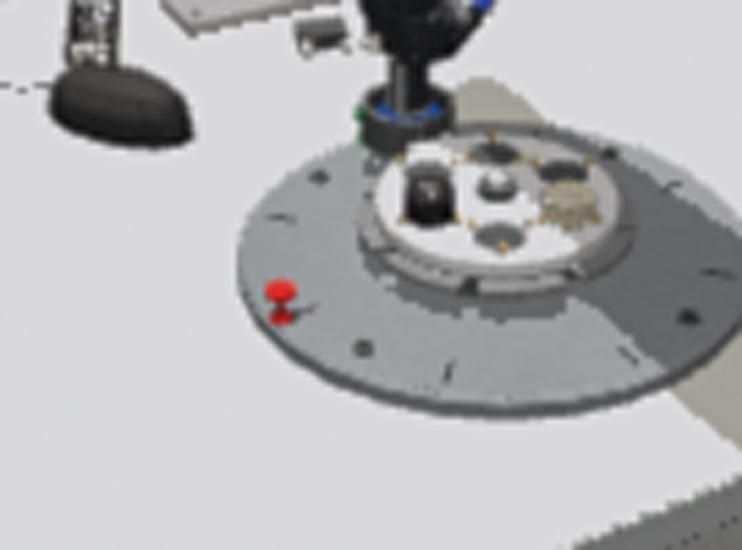

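The wrist view now shows the green flag's tick beside the collar at about (367, 217), where the start tick was before turning (368, 218). I compare crops for the residual angle before releasing.

Run:
```python
import cv2,numpy as np
a=cv2.imread("pics/w3.png");b=cv2.imread("pics/w5.png")
f=lambda i:cv2.resize(i[170:300,230:420],None,fx=4,fy=2.3*1,interpolation=2)
f=lambda i:cv2.resize(i[190:280,230:420],None,fx=4,fy=3.2,interpolation=2)
cv2.imwrite("pics/cmp.png",np.vstack([f(a),f(b)]))
```

```text
(no output)
```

View pics/cmp.png

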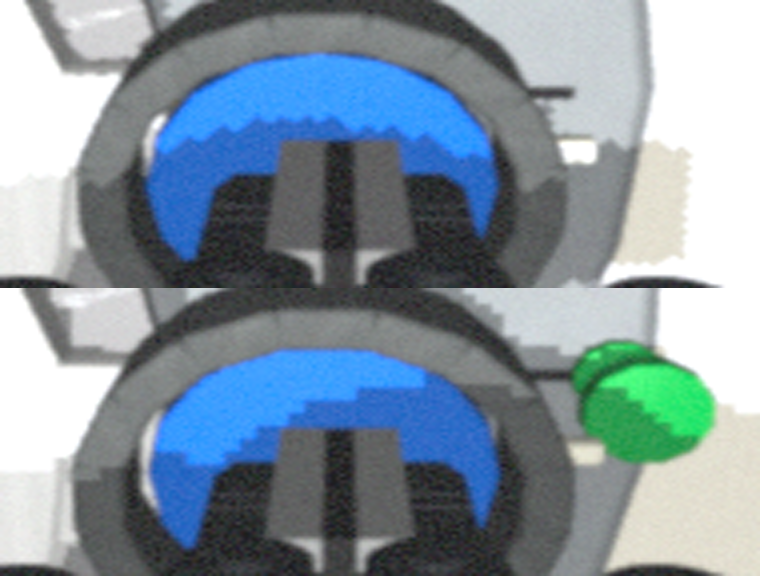

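Run:
```python
from h import *
c=ctrl.get_calibration("wrist");K=c["mtx"];H=c["hand_eye"]
def tool(u,v,zt):
    d=H[:3,:3]@np.linalg.inv(K)@[u,v,1];o=H[:3,3];return o+d*(zt-o[2])/d[2]
for nm,tz,tick,ptr,hub in(("w3",.0788,(230+555/4,190+93/3.2),(230+580/4,190+150/3.2),(102,247)),
                      ("w5",.0748,(230+550/4,190+87/3.2),(230+588/4,190+166/3.2),(95,247))):
    t=tool(*tick,tz-.014);p=tool(*ptr,tz-.042);h=tool(*hub,tz-.056)
    an=lambda q:np.degrees(np.arctan2(q[0]-h[0],q[1]-h[1]))
    print(nm,t.round(4),p.round(4),h.round(4),"r",np.hypot(*(t-h)[:2]),np.hypot(*(p-h)[:2]),"tick",an(t),"ptr",an(p))
```

```text
w3 [0.0016 0.0308 0.0648] [0.0015 0.0296 0.0368] [ 0.0019 -0.1025  0.0228] r 0.133293307678123 0.13203069911758702 tick -0.13629656900984105 ptr -0.18059963046427038
w5 [0.0041 0.0293 0.0608] [0.0004 0.0299 0.0328] [ 0.0036 -0.1029  0.0188] r 0.1322425186315237 0.1328502435001436 tick 0.19507942452449525 ptr -1.4071574891382592
```

The start shows pointer and tick aligned (0.0°), with radii of about 132–133 mm as expected. Now the pointer is about 1.6° past the green tick, so I nudge back about 1.5° still pressed, and re-measure.

Emit:
play_rows(increments=[{"tx":1.2,"ty":0,"tz":0,"rx":0,"ry":0,"rz":-0.013,"grip":0},{"tx":2.6,"ty":0,"tz":0,"rx":0,"ry":0,"rz":-0.026,"grip":0},{"tx":2.6,"ty":0,"tz":0,"rx":0,"ry":0,"rz":-0.026,"grip":0},{"tx":2.6,"ty":0,"tz":0,"rx":0,"ry":0,"rz":-0.026,"grip":0}])

```text
clock: 6.95
tool_pos: [0.6311, 0.0328, 0.0749]
tcp_rot: [0.003, 0.699, 0.715, 0.002]
force: [0.6, -0.5, 7.0]
grip_width: 0.0001
```

Run:
```python
from h import *
goal((.6303,.0313,.0743),1.575)
i=cv2.convertScaleAbs(ctrl.camera("wrist")[:,:,::-1],alpha=1.5,beta=15);cv2.imwrite("pics/w6.png",i)
b=cv2.imread("pics/w5.png")
f=lambda i:cv2.resize(i[190:280,230:420],None,fx=4,fy=3.2,interpolation=2)
cv2.imwrite("pics/cmp6.png",np.vstack([f(b),f(i)]))
```

```text
p [0.6311 0.0328 0.0749] x [-0.023  1.    -0.001] z [ 6.6e-03 -7.0e-04 -1.0e+00] F [ 0.58 -0.55  6.98] t 6.95 g 0.00010986653839071159
shift [-1.4 -0.8  0.6] rot [0.007 0.001 0.019]
```

View pics/cmp6.png

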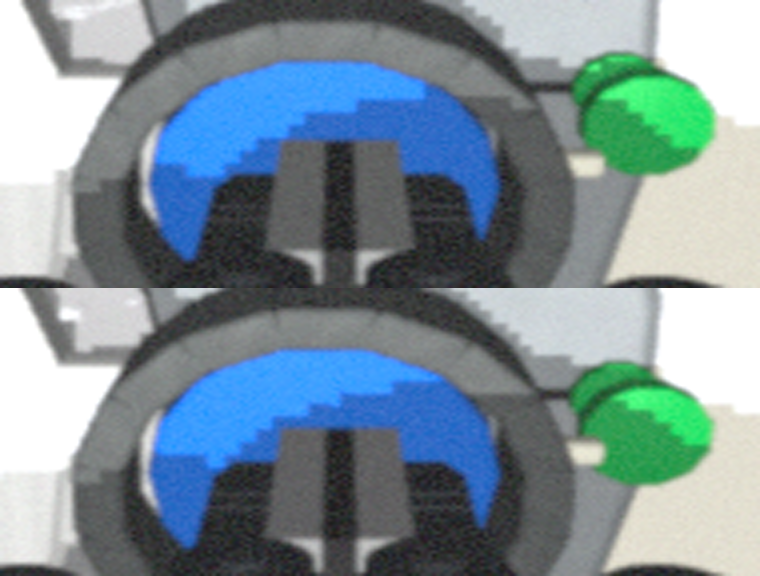

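The gap between tick and pointer is back to the starting 58 crop px (57 at start), so they are aligned. I release straight up.

Emit:
play_rows(increments=[{"tx":0,"ty":0,"tz":-3,"rx":0,"ry":0,"rz":0,"grip":0},{"tx":0,"ty":0,"tz":-6,"rx":0,"ry":0,"rz":0,"grip":0},{"tx":0,"ty":0,"tz":-10,"rx":0,"ry":0,"rz":0,"grip":0},{"tx":0,"ty":0,"tz":-20,"rx":0,"ry":0,"rz":0,"grip":0},{"tx":0,"ty":0,"tz":-45,"rx":0,"ry":0,"rz":0,"grip":0},{"tx":0,"ty":0,"tz":-90,"rx":0,"ry":0,"rz":0,"grip":0},{"tx":0,"ty":0,"tz":-125,"rx":0,"ry":0,"rz":0,"grip":0},{"tx":0,"ty":0,"tz":-125,"rx":0,"ry":0,"rz":0,"grip":0},{"tx":0,"ty":0,"tz":-125,"rx":0,"ry":0,"rz":0,"grip":0}])

```text
clock: 7.9
tool_pos: [0.6285, 0.0331, 0.1977]
tcp_rot: [0.0, 0.699, 0.715, 0.0]
force: [0.4, -1.1, -0.7]
grip_width: -0.0002
```

Run:
```python
from h import *
goal((.6303,.0313,.2),1.575)
i=ctrl.camera("wrist");print(blobs(i,(0,0,640,400)))
a=cv2.imread("pics/w1.png")[130:290,250:410];b=i[130:290,250:410,::-1]
cv2.imwrite("pics/w7.png",cv2.convertScaleAbs(cv2.resize(np.hstack([a,b]),None,fx=2.5,fy=2.5,interpolation=2),alpha=1.6,beta=20))
for n in("side","scene"):
    img=ctrl.camera(n);cv2.imwrite(f"pics/{n}7.png",cv2.resize(img[165:265,255:390,::-1],None,fx=5.5,fy=5.5,interpolation=2))
```

```text
p [0.6285 0.0331 0.1977] x [-0.023  1.    -0.   ] z [ 6.e-04 -0.e+00 -1.e+00] F [ 0.43 -1.13 -0.65] t 7.9 g -0.00022014462299327
shift [-1.8  1.7 -2.3] rot [0.001 0.    0.019]
{'blue': [(2074, [315.4, 190.4], [289, 165, 53, 51]), (567, [498.3, 303.3], [482, 282, 31, 46]), (67, [457.9, 299.5], [452, 296, 12, 9])], 'green': [(281, [362.5, 183.7], [354, 174, 19, 21])], 'red': [(381, [192.9, 7.7], [179, 0, 27, 19])]}
```

View pics/w7.png

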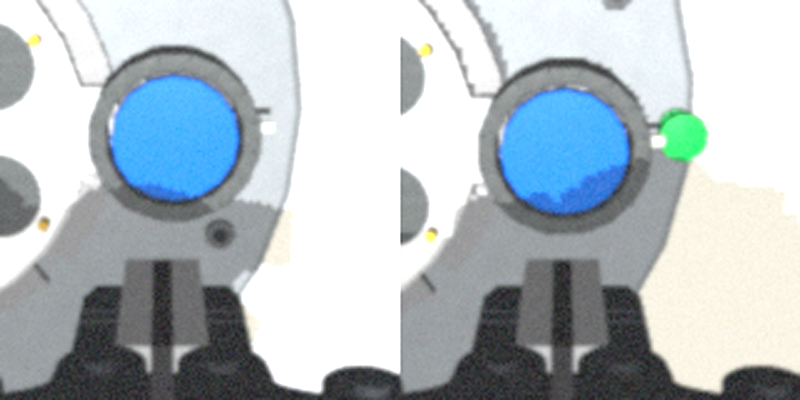

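View pics/side7.png

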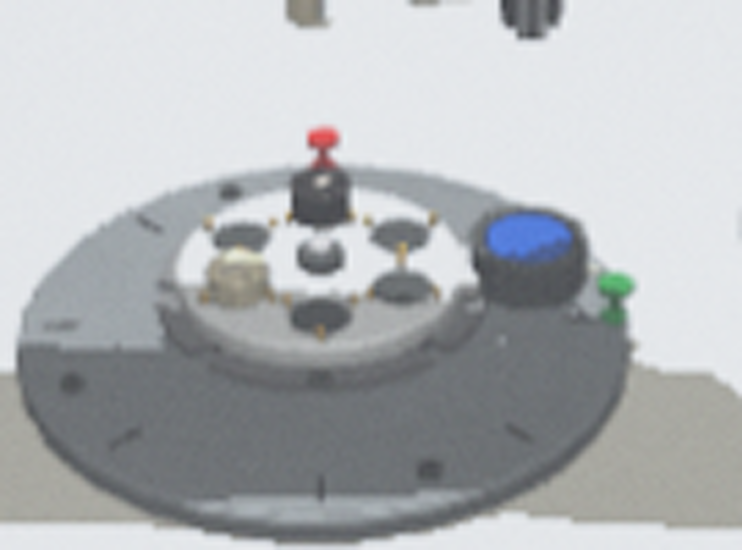

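View pics/scene7.png

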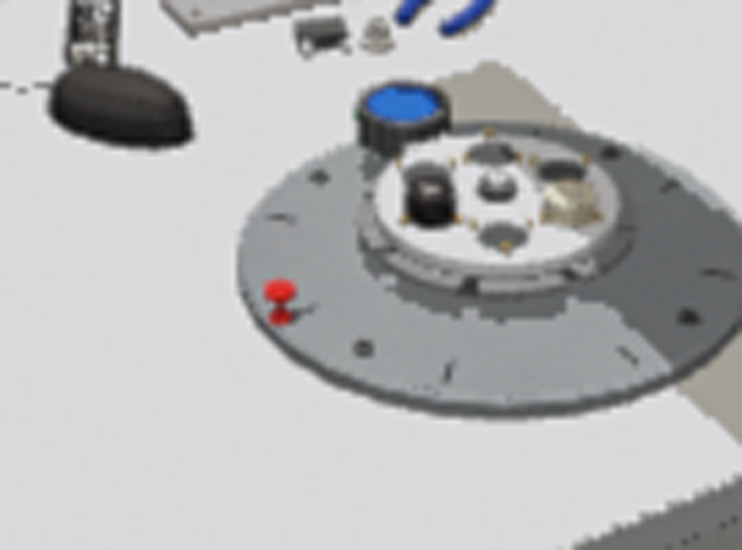

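Left is the start, right is now: the pointer lies on the green tick with the same offset, and the blue disc sits flush in the collar as before. The mounts are in their seats. One last number on flushness before hand-in.

Run:
```python
from h import *
# predicted visible blue area (side) flush vs 5 mm down, relative to start's 83 / scene 75
for n in("side","scene"):
    img=ctrl.camera(n);print(n,[q for q in blobs(img,(290,165,380,240))["blue"]])
    for b,A0 in(((.6005,.1005),"start"),((.6307,.031),"now")):
        o=[]
        for d in(0,.005):
            t=np.linspace(0,2*np.pi,200);P8=lambda r,z:np.array([proj(n,(b[0]+r*np.cos(a),b[1]+r*np.sin(a),z)) for a in t],np.float32)
            m=[cv2.fillPoly(np.zeros((4000,6400),np.uint8),[(c*10).astype(int)],1) for c in(P8(.021,.062-d),P8(.022,.062))]
            v=m[0]&m[1];ys,xs=np.nonzero(v);o.append((round(v.sum()/100,1),round(xs.mean()/10,1),round(ys.mean()/10,1)))
        print(A0,"flush/5mm:",o)
```

```text
side [(84, [350.2, 207.2], [344, 204, 15, 8])]
start flush/5mm: [(np.float64(98.3), np.float64(338.2), np.float64(194.0)), (np.float64(78.8), np.float64(338.2), np.float64(194.9))]
now flush/5mm: [(np.float64(113.0), np.float64(350.6), np.float64(207.8)), (np.float64(92.4), np.float64(350.6), np.float64(208.7))]
scene [(9, [329.1, 166.1], [328, 165, 4, 4]), (16, [339.6, 167.4], [336, 165, 8, 6]), (65, [327.9, 183.4], [322, 181, 13, 6])]
start flush/5mm: [(np.float64(71.2), np.float64(314.2), np.float64(192.9)), (np.float64(56.2), np.float64(314.3), np.float64(193.7))]
now flush/5mm: [(np.float64(63.7), np.float64(327.9), np.float64(183.4)), (np.float64(49.4), np.float64(327.9), np.float64(184.2))]
```

Run:
```python
from h import *
for f,img,(x,y) in(("start",cv2.imread("pics/side0.png")[:,:,::-1],(338,194)),("now",ctrl.camera("side"),(350,207))):
    h=cv2.cvtColor(np.ascontiguousarray(img),cv2.COLOR_RGB2HSV)[y-9:y+10,x-14:x+15]
    print(f,[int(cv2.inRange(h,(100,s,30),(135,255,255)).astype(bool).sum()) for s in(60,80,100,130)])
    cv2.imwrite(f"pics/s_{f}.png",cv2.resize(np.ascontiguousarray(img[y-14:y+15,x-20:x+21,::-1]),None,fx=14,fy=14,interpolation=0))
a,b=[cv2.imread(f"pics/s_{f}.png") for f in("start","now")]
cv2.imwrite("pics/s8.png",cv2.resize(np.hstack([a,b]),(800,283)))
```

```text
start [115, 106, 95, 83]
now [128, 118, 106, 84]
```

View pics/s8.png

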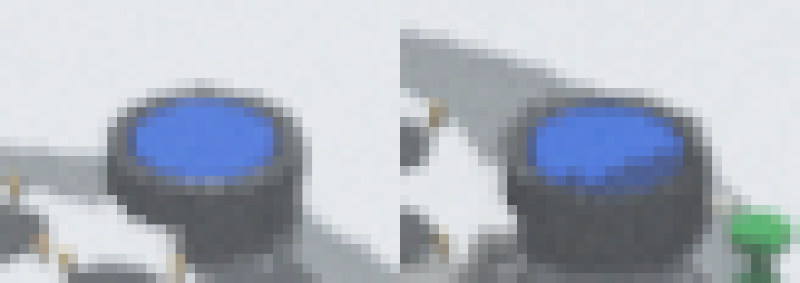

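The blue area ratio is 1.11 (flush predicts 1.15, 5 mm down predicts 0.94), so the button is flush and locked.

```bash
python3 -c "
from cell import ctrl
print(ctrl.hand_in())"
```

```text
the job is handed in; nothing more can be done
None
```

I pressed the plunger about 8–9 mm (7–9 N on the tool) and turned the table clockwise by one station to the green flag. Held pressed, it went about 1.6° past, so I moved it back. I then released straight up, and the job was handed in at about 8 s of the 32 s.

**Last checks:**
- **Station:** the pointer is on the green tick with the same offset it had at the start station.
- **Plunger:** the button is flush in its collar. The side-camera area ratio is 1.11, where flush predicts 1.15 and 5 mm down predicts 0.94. The scene camera agrees.
- **Surroundings:** both specimens look to be in their seats. The fingers stand about 110 mm clear. I planned the path clear of the loose items but did not measure them again at the end.

**What disagreed or differed:**
- The wrist camera and the fixed cameras differed by about 4 mm on the button. Comparing the fingertips with the button supported the wrist camera.
- The wrist-camera button area was about 1% below what full flush predicts, and the first side-camera count was low. Shadow on the button explained the side count, and looser colour limits removed the difference.
- The table followed the fingertips mostly by friction on the button, not by the fingers bearing on the collar wall.

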